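# Park the sprout slicer's hopper in its start notch

## Task

Get the vegetable slicer ready for its first cut: press the hopper's open lid down until it snaps fully shut, then take hold of the black grip on the lid and slide the hopper along its rail until it clicks into the notch of the orange clip (not the grey one). Finish while still gripping it there, at rest in the notch; do not let go, and leave the other things on the counter where they are.

Things in the scene. Friction and masses are not known exactly. Their poses are not given: they have to be found in the camera images.
- slicer: Grey slicer bed, 150 (x) x 380 (y) mm, its side rails 38 mm high; fixed. Origin at the centre of its underside, on the counter. Its y axis is the rail along which the hopper slides, its x axis points away from the robot to within about 0.3 rad, z up.
- hopper: Clear box with two sprouts in it, 104 (x) x 80 (y) x 55 mm tall; axes as the bed's. Origin at the centre of its underside, 30 mm above the counter, on the bed's middle line. It slides up to 140 mm either way from the bed's middle along y, with 1 to 3 N of friction. The lid's hinge is on its +x side, the lid's free edge on the -x side, towards the robot.
- lid (a joint): Angle of the white lid, rad: 0 = shut, grows as its free edge rises; starts at 0.5 to 0.9; the stiff hinge stays where left. Hinge line parallel to the rail, at hopper x = +52, z = +55 mm. The last 0.1 rad goes over a spring catch: about 8 N down near the free edge, then it snaps to 0. The shut lid's top face is 91 mm above the counter.
- lip (a point): Where to press the lid: point on its top face, 16 mm in from the free edge, half-way along it, 96 mm from the hinge line, on a thin red stripe that marks the hopper's middle. The lid is 112 x 84 x 6 mm; its underside lies on the hinge line's level. Axes are the lid's own: x towards the hinge, y along the hinge, z out of the top face.
- grip (a point): Black upright grip on the lid, 44 (x) x 18 (y, along the rail) x 44 mm tall: pinch the 18 mm, fingers on its +y and -y faces. This point is inside it on its middle line, 24 mm above the lid's top face (115 mm above the counter when shut), 40 mm from the hinge line, at the hopper's middle along the rail. Axes are the lid's own.
- start_notch (a point): Orange clip on the bed's front rail, 30 mm wide, 49 mm tall, black line across its top: the notch to use, at either end, 65 to 110 mm from the bed's middle. Point on the line, 76 mm to the -x side of the rail's middle line; axes as the bed's. The hopper is in the notch when its origin and the lid's red stripe are level with the line (y of the hopper in this frame = 0).
- spare_notch (a point): The same clip in grey at the other end: not to be used. Same point and axes. In both clips a spring ball meets bumps at the hopper's foot: from about 14 mm before the notch it resists the slide with up to about 10 N, then draws the hopper in and centres it; about 8 N in either direction drives it out again.
- honey: amber honey bottle with a red cap, 66 mm across, 158 mm tall. Bystander: origin at the centre of its underside; leave it alone
- pepper: spice jar with a black cap and red label, 48 mm across, 105 mm tall. Bystander: origin at the centre of its underside; leave it alone
- cheese: white cheese roll on a 75 x 130 mm tray, 58 mm tall. Bystander: origin at the centre of its underside; leave it alone
- bowl: white bowl, 150 mm across, 60 mm tall. Bystander: origin at the centre of its underside; leave it alone
- sprout_a: loose Brussels sprout on the chopping board, 36 mm across, 33 mm tall. Bystander: origin at the centre of its underside; leave it alone
- sprout_b: another sprout on the chopping board, same size. Bystander: origin at the centre of its underside; leave it alone
- sprout_c: sprout lying on the counter in front of the chopping board, same size. Bystander: origin at the centre of its underside; leave it alone
There are look-alikes about, which are no part of the job. Of the things shaped like the part that bears start_notch, the orange one is meant.

How it is judged:
On the way, in this order (a step that is already met when the one before it is completed fails the run):
1. the lid is snapped fully shut (value of joint lid below 0.04 rad), for 0.2 s.
2. the hopper, lid shut, is in the orange clip's notch, gripped by the fingers (value of joint lid below 0.04 rad and y of hopper in the frame of start_notch between -0.0035 and 0.0035 m and contact force between the fingers and hopper above 3 N and distance between the grasp point and grip below 0.03 m), for 0.2 s.
At the end, for the whole second after the job is handed in: The lid is shut (under 0.04 rad), the hopper is within 3.5 mm of the orange clip's notch along the rail and at rest (under 10 mm/s), and the fingers still hold the lid's black grip (over 3 N of contact, grasp point within 30 mm of the grip's point) (all of step 2 and linear speed of hopper below 0.01 m/s); the arm keeps its last pose, push and grip.
It fails at once if a bystander (bottle, jar, cheese, bowl or sprout) is moved more than 30 mm (distance of any of honey, pepper, cheese, bowl, sprout_a, sprout_b, sprout_c from where it was at the start of the episode above 0.03 m).
It also fails if it takes over 51 s, if anything falls off the work surface, if the arm or the gripper's body presses on something with over 40 N, if the wrist force passes 120 N, or if a joint passes its speed limit or range.

## Robot

A 6-joint arm with a two-finger parallel gripper is mounted at the origin on the work surface. World frame = base frame: x ahead of the robot, y to its left, z up, the work surface at z = 0. Lengths are in m, angles in rad, forces in N, time in s.
With the tool pointing down it reaches from about 0.4 to 0.925 m from the base axis. Payload 3.4 kg.
Tool frame: the origin (TCP) lies at the very end of the fingers, on their centre line; the grasp point (between the pads) lies 19 mm behind it; z points along the fingers, y is the line along which they close (so a half turn about z gives the same grasp; the last joint's range is limited). The gripper opens to 85 mm and grips with 20 to 120 N. Pads are 22 mm wide; open, the fingers measure 114 mm over their backs; the gripper's body (76 mm by 85 mm) begins 54 mm behind the grasp point. The pads swing forward as they close: fully open they stand 13 mm farther back than shut.
Start: joints at [-1.179, 0.307, 1.506, -0, 1.328, -0.073], TCP at [0.258, -0.514, 0.231] pointing down, gripper open.
Joint ranges: [-3.12, 3.12], [-1.05, 2.28], [0.14, 2.33], [-1.42, 4.57], [0.1, 2.73], [-2.68, 2.68]. Speed limits (rad/s): [2.57, 2.57, 3.14, 3.14, 3.14, 3.14].

## Interface

Orientations are given as a 3x3 rotation matrix whose columns are the frame's x, y, z axes.
In Python, from rig import robot, viewer, sign_off gives the robot as it stands.
- The arm moves only by the tool jog_arm, never from a script. Its argument "deltas" is a list of rows, each an object of numbers: "x", "y", "z": the shift along the tool's x, y, z in units of 40 mm (1.0 is 40 mm); "ax", "ay", "az": the turn, a rotation vector about the tool's x, y, z in units of 8 degrees (1.0 is 8 degrees); "hand": the opening, from 0 (shut) to 1 (fully open). A call has 1 to 8 rows; each row shifts and turns the commanded pose from where the row before left it, along the tool's axes as they then stand; what a row does not reach is not made up. A row lasts 1/10 s, in which the tool goes at most 50 mm and 8.59 degrees, less where a joint would pass 70% of its speed; a pose out of reach is approached as far as the arm can. A call is refused whole if a number of a shift passes 1 or a number of a turn 1, either way. A call with a gripper value outside its range is refused whole. The fingers move at their own pace and stop on an object; "grip_force" is the grip in N (left out, the last holds). Time passes only in rows, so rows that do not move let the fingers close. It gives the time, the measured TCP pose, the force, the opening and the grip force at its end, in the units of the state.
- robot.read_state(): the state, without advancing time (a new reading comes with each control period).
- viewer.grab_frame(name): name is "scene" or "top"; returns the picture (384x512x3 uint8, red, green, blue); there is no depth.
- viewer.camera_model(name): a dict with "camera_matrix" (3x3 intrinsics, pixels), "pose" (4x4, takes a point from camera to world coordinates). Camera axes: x right, y up, looking along -z (the intrinsics and any distortion apply to the point x, -y, -z); pixel columns grow to the right and rows downward; lengths in m; the calibration is good to about 2 mm. A picture is of the moment at which its call begins. camera_model takes no time and is no camera call.
- sign_off(): hands the job in; it is judged then, once.
The state is a dict: "t": time; "q": joint angles; "joint_velocities": joint speeds; "tau": joint torques, N m; "position": TCP position; "tcp_rot": TCP orientation; "contact_force": force on the tool from outside, world axes, zero at the start; "ft_torque": the same for the moment, N m; "opening": opening from 0.0 (shut) to 1.0 (fully open); "gripper_force": force on a finger pad.
Only numpy, scipy, OpenCV 4.12 (cv2) and the standard library are available. Lean on these libraries where they do the work, as an engineer would, in place of code of your own. Each camera call takes 0.05 s, during which the arm holds its last target. There are 200 camera calls.

## Working session

There is one attempt and no reset: what is moved stays moved. The work goes in short steps, Python scripts to look and compute and a tool call to move; the robot and the scene stay as the last step left them, time stands still between calls to the robot, and variables do not carry over. Pictures are saved under pics/ and viewed, at most 10 in all, crops included, and the job is handed in when it is done.

Besides the shell and the picture viewer there is one more tool, called after "Call:" in YAML: its name, and indented under it one key for each argument. jog_arm: Moves the arm, as the interface text tells. Its arguments: {"type":"object","properties":{"deltas":{"type":"array","items":{"type":"object","properties":{"x":{"type":"number"},"y":{"type":"number"},"z":{"type":"number"},"ax":{"type":"number"},"ay":{"type":"number"},"az":{"type":"number"},"hand":{"type":"number"}}}},"grip_force":{"type":"number"}},"required":["deltas"]}

```bash
mkdir -p pics
python3 - <<'E'
from rig import robot, viewer
import cv2, json, numpy as np
for n in ("scene","top"):
    im=viewer.grab_frame(n); cv2.imwrite(f"pics/{n}0.png",im[:,:,::-1])
    m=viewer.camera_model(n); print(n,np.round(m["camera_matrix"],1).tolist(),np.round(m["pose"],3).tolist(),[k for k in m])
s=robot.read_state(); print(s["t"],np.round(s["tcp_rot"],3).tolist(),s["position"])
a=cv2.imread("pics/scene0.png");b=cv2.imread("pics/top0.png")
E
```

```text
scene [[394.0, 0.0, 254.5], [0.0, 394.0, 184.4], [0.0, 0.0, 1.0]] [[-0.761, -0.54, 0.36, 0.964], [0.649, -0.64, 0.412, 0.51], [0.008, 0.547, 0.837, 1.077], [0.0, 0.0, 0.0, 1.0]] ['camera_matrix', 'pose']
top [[402.8, 0.0, 258.9], [0.0, 402.8, 195.7], [0.0, 0.0, 1.0]] [[0.005, 0.996, -0.091, 0.425], [-1.0, 0.004, -0.001, 0.024], [-0.001, 0.091, 0.996, 1.321], [0.0, 0.0, 0.0, 1.0]] ['camera_matrix', 'pose']
0.1 [[0.893, 0.449, -0.001], [0.449, -0.893, 0.002], [0.0, -0.002, -1.0]] [ 0.2579876  -0.513184    0.23047958]
```

View pics/scene0.png

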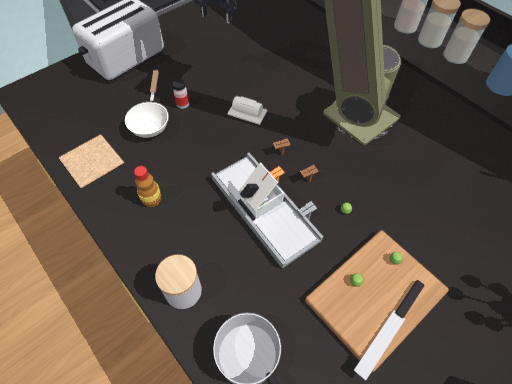

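View pics/top0.png

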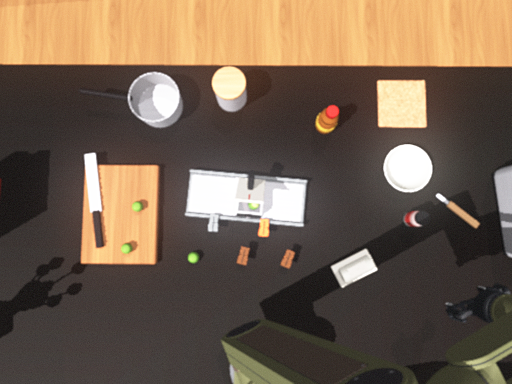

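The scene view shows the slicer at about (266,208) and the orange clip at (277,174). In the top view the slicer is at (247,198), orange clip (264,227), grey clip (213,222), and lid and grip near (250,185). I'll zoom in on both.

```bash
cat > h.py <<'E'
import numpy as np, cv2
from rig import robot, viewer
def ray(n,uv):
    m=viewer.camera_model(n); K=np.array(m["camera_matrix"]); P=np.array(m["pose"])
    d=np.linalg.inv(K)@[uv[0],uv[1],1]; return P[:3,3],P[:3,:3]@(d*[1,-1,-1])
def onz(n,uv,z):
    o,d=ray(n,uv); return o+d*(z-o[2])/d[2]
def proj(n,p):
    m=viewer.camera_model(n); K=np.array(m["camera_matrix"]); P=np.array(m["pose"])
    c=P[:3,:3].T@(np.asarray(p)-P[:3,3]); u=K@(c*[1,-1,-1]); return u[:2]/u[2]
E
python3 - <<'E'
import cv2,numpy as np
a=cv2.imread("pics/scene0.png")[145:270,200:330];b=cv2.imread("pics/top0.png")[155:245,180:315]
A=cv2.resize(a,None,fx=4.5,fy=4.5,interpolation=2);B=cv2.resize(b,None,fx=5.8,fy=5.8,interpolation=2)
cv2.imwrite("pics/sc.png",A);cv2.imwrite("pics/tc.png",B)
E
```

```text
(no output)
```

View pics/sc.png

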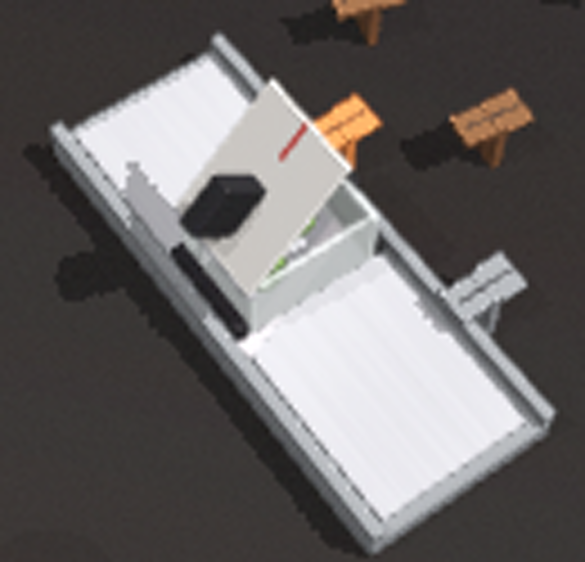

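View pics/tc.png

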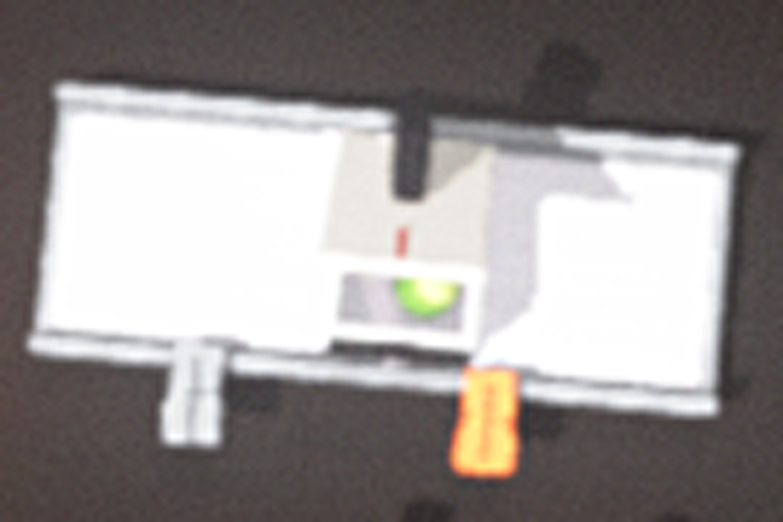

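Crops: bed corners, the orange clip (top crop (488,422), scene crop (347,124)) and the red stripe (top (402,242), scene (293,143)) are all clear. Next, the bed corners, both clips and the stripe by plane casting and two-view rays.

```bash
cat > m.py <<'E'
from h import *
T=lambda U,V:((U+.5)/5.8-.5+180,(V+.5)/5.8-.5+155)
S=lambda U,V:((U+.5)/4.5-.5+200,(V+.5)/4.5-.5+145)
def tri(s,t):
    o1,d1=ray("scene",s);o2,d2=ray("top",t)
    k=np.linalg.lstsq(np.c_[d1,-d2],o2-o1,rcond=None)[0]
    p,q=o1+k[0]*d1,o2+k[1]*d2; return (p+q)/2,np.linalg.norm(p-q)
c=[onz("top",T(*p),.038) for p in[(57,90),(738,150),(718,410),(32,348)]]
c2=[onz("scene",S(*p),.038) for p in[(375,548),(52,126),(217,36),(552,415)]]
for C in(c,c2):
    C=np.array(C); print(C[:,:2].round(4).tolist(),"ctr",C.mean(0)[:2].round(4),"len",np.linalg.norm(C[0]-C[1]),np.linalg.norm(C[3]-C[2]),np.linalg.norm(C[0]-C[3]))
    y=(C[0]-C[1])+(C[3]-C[2]); print("yaw",np.arctan2(-y[0],y[1]))
print("stripe",tri(S(306,127),T(404,229)),tri(S(281,160),T(400,256)))
print("gripTop corners",tri(S(225,180),T(412,95)))
for nm,lo,hi in(("orange",(5,150,150),(18,255,255)),):
  for n in("top","scene"):
    im=cv2.imread(f"pics/{n}0.png");k=cv2.inRange(cv2.cvtColor(im,cv2.COLOR_BGR2HSV),lo,hi)
    w=((255,280),(215,240)) if n=="top" else ((268,288),(163,186))
    z=np.zeros_like(k); z[w[1][0]:w[1][1],w[0][0]:w[0][1]]=k[w[1][0]:w[1][1],w[0][0]:w[0][1]]
    v,u=np.nonzero(z); print(nm,n,len(u),u.mean(),v.mean(),onz(n,(u.mean(),v.mean()),.049))
print("scene orange line ends",onz("scene",S(325,135),.049),onz("scene",S(370,110),.049))
print("grey",onz("scene",S(487,287),.049),onz("top",T(193,395),.049))
E
python3 m.py
```

```text
[[0.6244, 0.2495], [0.5926, -0.1281], [0.449, -0.1162], [0.4813, 0.2603]] ctr [0.5368 0.0664] len 0.3789068124243908 0.3779183998559037 0.1435776757380224
yaw -0.0847949977869613
[[0.633, 0.2557], [0.594, -0.1261], [0.4521, -0.1124], [0.4846, 0.2632]] ctr [0.5409 0.0701] len 0.3838448968854487 0.37705339986136116 0.14861061320027885
yaw -0.09411632441960906
stripe (array([0.52988892, 0.05762669, 0.18076617]), np.float64(0.012823786899032215)) (array([0.52854434, 0.05211095, 0.13389758]), np.float64(0.010728333637262503))
gripTop corners (array([0.59483995, 0.05509935, 0.18281483]), np.float64(0.015758480271670292))
orange top 31 262.8709677419355 231.4516129032258 [0.42884204 0.01249462 0.049     ]
orange scene 56 277.0892857142857 172.625 [0.43779606 0.01567832 0.049     ]
scene orange line ends [0.45570213 0.01061479 0.049     ] [0.41681621 0.01516012 0.049     ]
grey [0.45517989 0.17208862 0.049     ] [0.45563414 0.17022957 0.049     ]
```

```bash
cat >> m.py <<'E'
print("=====")
f,b=tri(S(306,127),T(400,257)),tri(S(281,160),T(404,229)); print(f,b)
O=np.array([.5388,.0682]);yw=-.0885;R=np.array([[np.cos(yw),-np.sin(yw)],[np.sin(yw),np.cos(yw)]])
for nm,p in(("f",f[0]),("b",b[0]),("or",onz("scene",S(347,123),.049)),("ot",onz("top",T(490,420),.049)),("gs",onz("scene",S(487,287),.049)),("gt",onz("top",T(193,395),.049))): print(nm,(R.T@(p[:2]-O)).round(4),p[2].round(4))
print("lid corner free", [tri(S(*s),T(*t)) for s,t in(((272,80),(488,268)),((350,168),(325,262)))])
E
python3 m.py|sed 1,/====/d
```

```text
(array([0.52067143, 0.05583116, 0.16892479]), np.float64(0.002132768848625492)) (array([0.53751712, 0.05378853, 0.14555481]), np.float64(0.00011290519601112112))
f [-0.017  -0.0139] 0.1689
b [-0.     -0.0145] 0.1456
or [-0.0966 -0.064 ] 0.049
ot [-0.0903 -0.0677] 0.049
gs [-0.0925  0.0961] 0.049
gt [-0.0919  0.0943] 0.049
lid corner free [(array([0.51425548, 0.01348142, 0.1691178 ]), np.float64(0.005452753085059434)), (array([0.51812987, 0.09358822, 0.16377657]), np.float64(0.0030856213981333242))]
```

Call:
jog_arm:
  deltas:
    - {"az":0.99,"hand":0}
    - {"az":0.99,"hand":0}
    - {"az":0.99,"hand":0}
    - {"az":1.0,"hand":0}
    - {"x":0.35,"y":-0.9,"hand":0}
    - {"x":0.35,"y":-0.9,"hand":0}
    - {"x":0.35,"y":-0.9,"hand":0}
    - {"x":0.35,"y":-0.9,"hand":0}
  grip_force: 40

```text
validation failed for argument at $.de...
```

Call:
jog_arm:
  deltas:
    - {"x":0.35,"y":-0.9,"hand":0}
    - {"x":0.35,"y":-0.9,"hand":0}
    - {"x":0.35,"y":-0.9,"hand":0}
    - {"x":0.35,"y":-0.9,"hand":0}
    - {"x":0.35,"y":-0.9,"hand":0}
    - {"x":0.35,"y":-0.9,"hand":0}
    - {"x":0.35,"y":-0.9,"hand":0}
    - {"hand":0}

```text
validation failed for argument at $.de...
```

```bash
cat >> h.py <<'E'
O=np.array([.5388,.0682]);yw=-.0885;R=np.array([[np.cos(yw),-np.sin(yw)],[np.sin(yw),np.cos(yw)]])
def st():
    s=robot.read_state();p=np.array(s["position"]);t=np.array(s["tcp_rot"])
    print("t",s["t"],"bed xyz",(R.T@(p[:2]-O)).round(4),p[2].round(4),"yaw",np.arctan2(t[1,0],t[0,0]).round(4),"tilt",t[:2,2].round(4),"F",np.round(s["contact_force"],1),"open",s["opening"],s["gripper_force"])
E
python3 -c "from h import *;st()"
```

```text
t 0.1 bed xyz [-0.2283 -0.6039] 0.2305 yaw 0.4658 tilt [-0.0007  0.0017] F [0.  0.2 0.1] open 0.9993880396512558 0.0
```

Call:
jog_arm:
  deltas:
    - {"x":0,"y":0,"z":0,"ax":0,"ay":0,"az":0.99,"hand":0.0}
  grip_force: 40

```text
t: 0.2
position: [0.2581, -0.5133, 0.2307]
tcp_rot: [[0.948, 0.319, -0.001], [0.319, -0.948, 0.001], [-0.0, -0.001, -1.0]]
contact_force: [0.3, -0.9, 0.7]
opening: 0.855
gripper_force: 0.0
```

All the fields are required in each row.

Call:
jog_arm:
  deltas:
    - {"x":0,"y":0,"z":0,"ax":0,"ay":0,"az":0.99,"hand":0}
    - {"x":0,"y":0,"z":0,"ax":0,"ay":0,"az":0.99,"hand":0}
    - {"x":0,"y":0,"z":0,"ax":0,"ay":0,"az":1.0,"hand":0}
    - {"x":0.35,"y":-0.9,"z":0,"ax":0,"ay":0,"az":0,"hand":0}
    - {"x":0.35,"y":-0.9,"z":0,"ax":0,"ay":0,"az":0,"hand":0}
    - {"x":0.35,"y":-0.9,"z":0,"ax":0,"ay":0,"az":0,"hand":0}
    - {"x":0.35,"y":-0.9,"z":0,"ax":0,"ay":0,"az":0,"hand":0}
    - {"x":0.35,"y":-0.9,"z":0,"ax":0,"ay":0,"az":0,"hand":0}

```text
t: 1.0
position: [0.344, -0.339, 0.2309]
tcp_rot: [[0.996, -0.089, -0.0], [-0.089, -0.996, 0.001], [-0.001, -0.001, -1.0]]
contact_force: [0.6, 0.5, 0.5]
opening: -0.003
gripper_force: 0.0
```

Call:
jog_arm:
  deltas:
    - {"x":0.35,"y":-0.9,"z":0,"ax":0,"ay":0,"az":0,"hand":0}
    - {"x":0.35,"y":-0.9,"z":0,"ax":0,"ay":0,"az":0,"hand":0}
    - {"x":0.35,"y":-0.9,"z":0,"ax":0,"ay":0,"az":0,"hand":0}
    - {"x":0.35,"y":-0.9,"z":0,"ax":0,"ay":0,"az":0,"hand":0}
    - {"x":0.35,"y":-0.9,"z":0,"ax":0,"ay":0,"az":0,"hand":0}
    - {"x":0.35,"y":-0.9,"z":0,"ax":0,"ay":0,"az":0,"hand":0}
    - {"x":0,"y":0,"z":0,"ax":0,"ay":0,"az":0,"hand":0}

```text
t: 1.7
position: [0.4479, -0.1291, 0.2311]
tcp_rot: [[0.997, -0.084, 0.0], [-0.084, -0.997, 0.002], [0.0, -0.002, -1.0]]
contact_force: [-0.5, -1.1, 0.0]
opening: -0.002
gripper_force: 0.0
```

```bash
python3 -c "from h import *;st()"
```

```text
t 1.7 bed xyz [-0.0731 -0.2045] 0.2311 yaw -0.0836 tilt [0.0004 0.0021] F [-0.5 -1.1  0. ] open -0.0017071990243217032 0.0
```

Call:
jog_arm:
  deltas:
    - {"x":0.24,"y":-0.79,"z":0,"ax":0,"ay":0,"az":0,"hand":0}
    - {"x":0.24,"y":-0.79,"z":0,"ax":0,"ay":0,"az":0,"hand":0}
    - {"x":0.24,"y":-0.79,"z":0,"ax":0,"ay":0,"az":0,"hand":0}
    - {"x":0.24,"y":-0.79,"z":0,"ax":0,"ay":0,"az":0,"hand":0}
    - {"x":0.24,"y":-0.79,"z":0,"ax":0,"ay":0,"az":0,"hand":0}
    - {"x":0.24,"y":-0.79,"z":0,"ax":0,"ay":0,"az":0.03,"hand":0}
    - {"x":0,"y":0,"z":0,"ax":0,"ay":0,"az":0,"hand":0}
    - {"x":0,"y":0,"z":0,"ax":0,"ay":0,"az":0,"hand":0}

```text
t: 2.5
position: [0.5205, 0.0506, 0.2308]
tcp_rot: [[0.996, -0.091, -0.001], [-0.091, -0.996, -0.001], [-0.001, 0.001, -1.0]]
contact_force: [-0.8, -0.3, -0.2]
opening: -0.001
gripper_force: 0.0
```

```bash
python3 -c "from h import *;st()"
```

```text
t 2.5 bed xyz [-0.0167 -0.0192] 0.2308 yaw -0.0913 tilt [-0.0014 -0.0009] F [-0.8 -0.3 -0.2] open -0.001454178203809441 0.0
```

Call:
jog_arm:
  deltas:
    - {"x":0.1,"y":-0.06,"z":0.7,"ax":0,"ay":0,"az":0,"hand":0}
    - {"x":0.0,"y":-0.06,"z":0.7,"ax":0,"ay":0,"az":0,"hand":0}
    - {"x":-0.1,"y":0,"z":0.3,"ax":0,"ay":0,"az":0,"hand":0}
    - {"x":-0.15,"y":0,"z":0.2,"ax":0,"ay":0,"az":0,"hand":0}
    - {"x":-0.15,"y":0,"z":0.2,"ax":0,"ay":0,"az":0,"hand":0}
    - {"x":-0.15,"y":0,"z":0.25,"ax":0,"ay":0,"az":0,"hand":0}
    - {"x":0,"y":0,"z":0,"ax":0,"ay":0,"az":0,"hand":0}

```text
t: 3.2
position: [0.5011, 0.057, 0.1363]
tcp_rot: [[0.996, -0.093, -0.003], [-0.093, -0.996, -0.0], [-0.003, 0.0, -1.0]]
contact_force: [-0.3, 1.1, 0.2]
opening: 0.001
gripper_force: 0.0
```

```bash
python3 -c "from h import *;st()"
```

```text
t 3.2 bed xyz [-0.0365 -0.0145] 0.1363 yaw -0.0931 tilt [-0.0029 -0.    ] F [-0.3  1.1  0.2] open 0.0014350824005753457 0.0
```

Call:
jog_arm:
  deltas:
    - {"x":-0.05,"y":0,"z":0.25,"ax":0,"ay":0,"az":0,"hand":0}
    - {"x":-0.05,"y":0,"z":0.25,"ax":0,"ay":0,"az":0,"hand":0}
    - {"x":-0.04,"y":0,"z":0.25,"ax":0,"ay":0,"az":0,"hand":0}
    - {"x":0,"y":0,"z":0.2,"ax":0,"ay":0,"az":0,"hand":0}
    - {"x":0,"y":0,"z":0.15,"ax":0,"ay":0,"az":0,"hand":0}
    - {"x":0,"y":0,"z":0.1,"ax":0,"ay":0,"az":0,"hand":0}
    - {"x":0,"y":0,"z":0,"ax":0,"ay":0,"az":0,"hand":0}

```text
t: 3.9
position: [0.4972, 0.0579, 0.0904]
tcp_rot: [[0.996, -0.092, -0.001], [-0.092, -0.996, 0.0], [-0.001, 0.0, -1.0]]
contact_force: [-4.5, 0.8, 15.0]
opening: -0.002
gripper_force: 7.4
```

```bash
python3 -c "
from h import *;st()
cv2.imwrite('pics/s1.png',cv2.resize(viewer.grab_frame('scene')[145:270,200:330,::-1],None,fx=4.5,fy=4.5,interpolation=2))"
```

```text
t 3.9 bed xyz [-0.0405 -0.0139] 0.0904 yaw -0.0926 tilt [-0.0009  0.    ] F [-4.5  0.8 15. ] open -0.002115065444723291 7.418693440267816
```

View pics/s1.png

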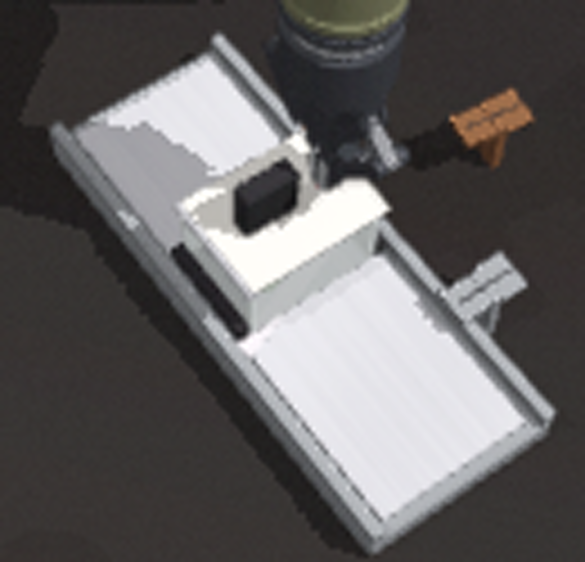

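The lid lies flat in the crop and the fingertip reads z = 0.0904 against the 0.091 expected, so it looks shut. I'll press a bit more to be sure, then rise, open and move over the grip.

Call:
jog_arm:
  deltas:
    - {"x":0,"y":0,"z":0.1,"ax":0,"ay":0,"az":0,"hand":0}
    - {"x":0,"y":0,"z":0,"ax":0,"ay":0,"az":0,"hand":0}
    - {"x":0,"y":0,"z":-0.7,"ax":0,"ay":0,"az":0,"hand":0}
    - {"x":0,"y":0,"z":-0.9,"ax":0,"ay":0,"az":0,"hand":0}
    - {"x":0,"y":0,"z":-0.9,"ax":0,"ay":0,"az":0,"hand":0}
    - {"x":0.6,"y":0,"z":0,"ax":0,"ay":0,"az":0,"hand":1}
    - {"x":0.7,"y":0,"z":0,"ax":0,"ay":0,"az":0,"hand":1}
    - {"x":0,"y":0,"z":0,"ax":0,"ay":0,"az":0,"hand":1}

```text
t: 4.75
position: [0.5542, 0.0527, 0.1858]
tcp_rot: [[0.996, -0.093, 0.006], [-0.093, -0.996, -0.0], [0.006, -0.0, -1.0]]
contact_force: [0.7, 0.2, -0.5]
opening: 0.504
gripper_force: 0.0
```

```bash
python3 -c "
from h import *;st()
cv2.imwrite('pics/s2.png',cv2.resize(viewer.grab_frame('scene')[145:270,200:330,::-1],None,fx=4.5,fy=4.5,interpolation=2))"
```

```text
t 4.75 bed xyz [ 0.0167 -0.0141] 0.1858 yaw -0.0931 tilt [ 0.0059 -0.0002] F [ 0.7  0.2 -0.5] open 0.5036783308009649 0.0
```

View pics/s2.png

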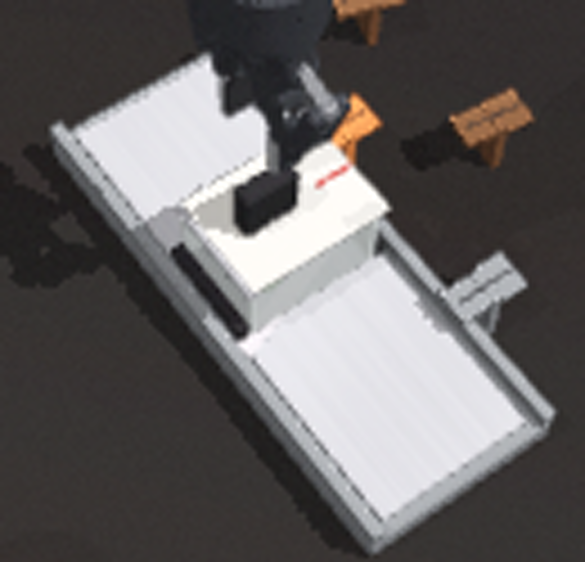

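The lid is shut. The red stripe runs from (317,186) to (349,168) and the orange clip line is still visible near (355,118).

Run:
```python
from h import *
S=lambda U,V:((U+.5)/4.5-.5+200,(V+.5)/4.5-.5+145)
b=lambda p:(R.T@(p[:2]-O)).round(4)
print(b(onz("scene",S(317,186),.091)),b(onz("scene",S(349,168),.091)))
print("grip top center",b(onz("scene",S(266,186),.135)),"line",b(onz("scene",S(347,123),.049)),b(onz("scene",S(368,112),.049)))
```

```text
[-0.0299 -0.0127] [-0.0559 -0.0119]
grip top center [ 0.015  -0.0094] line [-0.0966 -0.064 ] [-0.1146 -0.063 ]
```

Call:
jog_arm:
  deltas:
    - {"x":-0.1,"y":0,"z":0,"ax":0,"ay":0.03,"az":0,"hand":1}
    - {"x":0,"y":0,"z":0,"ax":0,"ay":0,"az":0,"hand":1}
    - {"x":0,"y":0,"z":0,"ax":0,"ay":0,"az":0,"hand":1}
    - {"x":0,"y":0,"z":0.6,"ax":0,"ay":0,"az":0,"hand":1}
    - {"x":0,"y":0,"z":0.6,"ax":0,"ay":0,"az":0,"hand":1}
    - {"x":0,"y":0,"z":0.5,"ax":0,"ay":0,"az":0,"hand":1}
    - {"x":0,"y":0,"z":0.45,"ax":0,"ay":0,"az":0,"hand":1}
    - {"x":0,"y":0,"z":0,"ax":0,"ay":0,"az":0,"hand":1}

```text
t: 5.6
position: [0.5433, 0.0533, 0.0971]
tcp_rot: [[0.996, -0.092, -0.001], [-0.092, -0.996, -0.001], [-0.001, 0.001, -1.0]]
contact_force: [0.5, 0.5, 0.7]
opening: 1.0
gripper_force: 0.0
```

```bash
python3 -c "from h import *;st()"
```

```text
t 5.6 bed xyz [ 0.0058 -0.0144] 0.0971 yaw -0.0926 tilt [-0.0014 -0.0005] F [0.5 0.5 0.7] open 1.0003802230006735 0.0
```

Call:
jog_arm:
  deltas:
    - {"x":0.12,"y":0,"z":0,"ax":0,"ay":0,"az":0,"hand":1}
    - {"x":0,"y":0,"z":0,"ax":0,"ay":0,"az":0,"hand":0}
    - {"x":0,"y":0,"z":0,"ax":0,"ay":0,"az":0,"hand":0}
    - {"x":0,"y":0,"z":0,"ax":0,"ay":0,"az":0,"hand":0}
    - {"x":0,"y":0,"z":0,"ax":0,"ay":0,"az":0,"hand":0}
    - {"x":0,"y":0,"z":0,"ax":0,"ay":0,"az":0,"hand":0}
    - {"x":0,"y":0,"z":0,"ax":0,"ay":0,"az":0,"hand":0}
    - {"x":0,"y":0,"z":0,"ax":0,"ay":0,"az":0,"hand":0}
  grip_force: 60

```text
t: 6.4
position: [0.5508, 0.0529, 0.0998]
tcp_rot: [[0.996, -0.092, 0.005], [-0.092, -0.996, -0.0], [0.005, -0.0, -1.0]]
contact_force: [-1.2, 0.7, 5.0]
opening: 0.208
gripper_force: 60.5
```

```bash
python3 -c "from h import *;st()"
```

```text
t 6.4 bed xyz [ 0.0133 -0.0142] 0.0998 yaw -0.0925 tilt [ 0.0048 -0.0004] F [-1.2  0.7  5. ] open 0.20764745085441738 60.474833250045776
```

Opening 0.208 × 85 mm = 17.7 mm, which matches the 18 mm grip, so it is held. Now slide about 36 mm of the ~52 mm.

Call:
jog_arm:
  deltas:
    - {"x":0,"y":0.2,"z":-0.05,"ax":0,"ay":0,"az":0,"hand":0}
    - {"x":0,"y":0.25,"z":0,"ax":0,"ay":0,"az":0,"hand":0}
    - {"x":0,"y":0.25,"z":0,"ax":0,"ay":0,"az":0,"hand":0}
    - {"x":0,"y":0.2,"z":0,"ax":0,"ay":0,"az":0,"hand":0}
    - {"x":0,"y":0,"z":0,"ax":0,"ay":0,"az":0,"hand":0}

```text
t: 6.9
position: [0.5473, 0.0151, 0.1001]
tcp_rot: [[0.996, -0.094, 0.003], [-0.094, -0.996, -0.001], [0.004, 0.001, -1.0]]
contact_force: [5.0, -0.6, -16.8]
opening: 0.198
gripper_force: 59.6
```

```bash
python3 -c "from h import *;st()"
```

```text
t 6.9 bed xyz [ 0.0131 -0.0521] 0.1001 yaw -0.0939 tilt [ 0.0035 -0.0012] F [  5.   -0.6 -16.8] open 0.19829725444694643 59.58548605442047
```

The tool is lifting on the lid with 17 N, so I'll take that back before crossing the bump.

Call:
jog_arm:
  deltas:
    - {"x":-0.01,"y":0,"z":0.045,"ax":0,"ay":0,"az":0,"hand":0}
    - {"x":0,"y":0.1,"z":0,"ax":0,"ay":0,"az":0,"hand":0}
    - {"x":0,"y":0,"z":0,"ax":0,"ay":0,"az":0,"hand":0}

```text
t: 7.2
position: [0.5472, 0.0135, 0.1]
tcp_rot: [[0.996, -0.094, 0.006], [-0.094, -0.996, 0.001], [0.006, -0.002, -1.0]]
contact_force: [4.6, 3.8, -5.7]
opening: 0.205
gripper_force: 61.1
```

```bash
python3 -c "from h import *;st()"
```

```text
t 7.2 bed xyz [ 0.0132 -0.0538] 0.1 yaw -0.0937 tilt [0.0058 0.0014] F [ 4.6  3.8 -5.7] open 0.20515332944574244 61.11813247203827
```

Call:
jog_arm:
  deltas:
    - {"x":-0.01,"y":0.06,"z":0.02,"ax":0,"ay":0,"az":0,"hand":0}
    - {"x":0,"y":0.06,"z":0,"ax":0,"ay":0,"az":0,"hand":0}
    - {"x":0,"y":0.0,"z":0,"ax":0,"ay":0,"az":0,"hand":0}

```text
t: 7.5
position: [0.5468, 0.008, 0.0999]
tcp_rot: [[0.996, -0.093, 0.007], [-0.093, -0.996, -0.001], [0.007, -0.0, -1.0]]
contact_force: [2.9, -0.4, -0.6]
opening: 0.2
gripper_force: 62.0
```

Call:
jog_arm:
  deltas:
    - {"x":0,"y":0.05,"z":0,"ax":0,"ay":0,"az":0,"hand":0}
    - {"x":0,"y":0,"z":0,"ax":0,"ay":0,"az":0,"hand":0}

```text
t: 7.7
position: [0.5465, 0.0053, 0.0998]
tcp_rot: [[0.996, -0.092, 0.007], [-0.092, -0.996, -0.002], [0.007, 0.001, -1.0]]
contact_force: [3.1, -2.4, 4.7]
opening: 0.202
gripper_force: 62.6
```

```bash
python3 -c "from h import *;st()"
```

```text
t 7.7 bed xyz [ 0.0133 -0.062 ] 0.0998 yaw -0.0925 tilt [ 0.0066 -0.0019] F [ 3.1 -2.4  4.7] open 0.20162015300902225 62.61934161186218
```

Call:
jog_arm:
  deltas:
    - {"x":0,"y":0.03,"z":-0.01,"ax":0,"ay":0,"az":0,"hand":0}
    - {"x":0,"y":0,"z":0,"ax":0,"ay":0,"az":0,"hand":0}

```text
t: 7.9
position: [0.5464, 0.0041, 0.0998]
tcp_rot: [[0.996, -0.092, 0.006], [-0.092, -0.996, -0.002], [0.007, 0.001, -1.0]]
contact_force: [3.9, -4.3, 5.4]
opening: 0.202
gripper_force: 62.4
```

Call:
jog_arm:
  deltas:
    - {"x":0,"y":0.03,"z":0,"ax":0,"ay":0,"az":0,"hand":0}
    - {"x":0,"y":0,"z":0,"ax":0,"ay":0,"az":0,"hand":0}

```text
t: 8.1
position: [0.5463, 0.0026, 0.0998]
tcp_rot: [[0.996, -0.092, 0.006], [-0.092, -0.996, -0.002], [0.006, 0.002, -1.0]]
contact_force: [2.9, -6.3, 5.8]
opening: 0.202
gripper_force: 62.7
```

Call:
jog_arm:
  deltas:
    - {"x":0,"y":0.03,"z":0,"ax":0,"ay":0,"az":0,"hand":0}
    - {"x":0,"y":0,"z":0,"ax":0,"ay":0,"az":0,"hand":0}

```text
t: 8.3
position: [0.5462, 0.002, 0.0998]
tcp_rot: [[0.996, -0.093, 0.006], [-0.093, -0.996, -0.001], [0.006, 0.001, -1.0]]
contact_force: [4.0, -3.6, 5.6]
opening: 0.203
gripper_force: 62.7
```

```bash
python3 -c "from h import *;st()"
```

```text
t 8.3 bed xyz [ 0.0132 -0.0653] 0.0998 yaw -0.0927 tilt [ 0.0063 -0.0015] F [ 4.  -3.6  5.6] open 0.20292722796261103 62.7449905872345
```

Call:
jog_arm:
  deltas:
    - {"x":0,"y":0.03,"z":0,"ax":0,"ay":0,"az":0,"hand":0}
    - {"x":0,"y":0,"z":0,"ax":0,"ay":0,"az":0,"hand":0}

```text
t: 8.5
position: [0.5462, 0.0017, 0.0998]
tcp_rot: [[0.996, -0.093, 0.007], [-0.093, -0.996, 0.0], [0.007, -0.001, -1.0]]
contact_force: [4.3, 0.5, 5.6]
opening: 0.208
gripper_force: 62.7
```

Call:
jog_arm:
  deltas:
    - {"x":0,"y":0.03,"z":0,"ax":0,"ay":0,"az":0,"hand":0}
    - {"x":0,"y":0,"z":0,"ax":0,"ay":0,"az":0,"hand":0}

```text
t: 8.7
position: [0.5462, 0.0014, 0.0998]
tcp_rot: [[0.996, -0.093, 0.007], [-0.093, -0.996, 0.001], [0.007, -0.002, -1.0]]
contact_force: [4.4, 1.6, 5.6]
opening: 0.206
gripper_force: 62.7
```

```bash
python3 -c "
from h import *;st()
cv2.imwrite('pics/s3.png',cv2.resize(viewer.grab_frame('scene')[145:235,220:310,::-1],None,fx=6.5,fy=6.5,interpolation=2))"
```

```text
t 8.7 bed xyz [ 0.0133 -0.0659] 0.0998 yaw -0.0932 tilt [0.0067 0.0015] F [4.4 1.6 5.6] open 0.20628216026385887 62.709656953811646
```

View pics/s3.png

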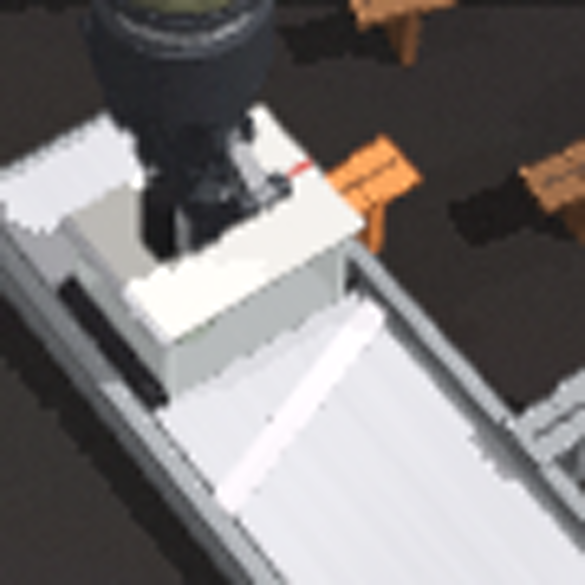

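The lid is still shut, the red stripe is at about (300,168) and the orange clip's line runs (345,192) to (400,160). I'll check how level they are.

Run:
```python
from h import *
S=lambda U,V:((U+.5)/6.5-.5+220,(V+.5)/6.5-.5+145)
b=lambda p:(R.T@(p[:2]-O)).round(4)
print(b(onz("scene",S(290,174),.091)),b(onz("scene",S(311,162),.091)),b(onz("scene",S(345,192),.049)),b(onz("scene",S(402,158),.049)))
st()
```

```text
[-0.0469 -0.0657] [-0.0591 -0.0656] [-0.081  -0.0647] [-0.1162 -0.0649]
t 8.75 bed xyz [ 0.0132 -0.0659] 0.0998 yaw -0.0932 tilt [0.0067 0.0014] F [3.5 2.5 5.1] open 0.20351283893096764 62.69853472709656
```

Call:
jog_arm:
  deltas:
    - {"x":0,"y":0,"z":0,"ax":0,"ay":0,"az":0,"hand":0}
    - {"x":0,"y":0,"z":0,"ax":0,"ay":0,"az":0,"hand":0}
    - {"x":0,"y":0,"z":0,"ax":0,"ay":0,"az":0,"hand":0}

```text
t: 9.05
position: [0.5462, 0.0014, 0.0998]
tcp_rot: [[0.996, -0.093, 0.007], [-0.093, -0.996, 0.001], [0.007, -0.002, -1.0]]
contact_force: [3.3, 3.1, 5.1]
opening: 0.201
gripper_force: 62.7
```

The stripe is level with the line to about 1 mm, the hopper is at rest and still gripped. Handing in.

```bash
python3 -c "
from rig import sign_off
print(sign_off())"
```

```text
the job is handed in; nothing more can be done
None
```

I pressed the lid shut, slid the hopper into the orange clip's notch (stripe about 1 mm off the line, by camera) and handed the job in still gripping it at rest; no verdict came back.

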